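# Reset the vacuum gauge's peak pointer and set the throttle valve two turns open

### The job

Before the next vacuum run at the sample table, first turn the knob in the middle of the vacuum gauge anticlockwise until its peak pointer is back at the zero stop. Then use the crank handle on the valve wheel to close the throttle valve fully, clockwise to its stop, and back it off (anticlockwise) exactly two full turns from there. Finish while still gripping the crank handle at that setting, with the peak pointer left at zero, and do not disturb the samples and other things on the table.

Things in the scene. Friction and masses are not known exactly. Their poses are not given: they have to be found in the camera images.
- peak_knob (a joint): turn of the gauge's reset knob and the peak pointer that it carries, rad. 0 = zero stop (pointer against a small pin on the dial), grows as it is turned clockwise seen from above, up to 4.5; reset it by turning anticlockwise. It stays where it is left; turning takes about 0.04 N m. Starts 0.6 to 1.4 rad from the stop.
- knob_grip (a point): middle of the reset knob's grip bar, on the vertical turning axis, at the height to grip (79 mm above the table). The bar is black plastic, 36 mm long along this point's x axis, 14 mm wide along its y axis, from 57 to 89 mm above the table. The thin peak pointer sticks out along the point's -x; the point turns with the knob.
- gauge: the vacuum gauge: a fixed steel drum 110 mm across lying flat, its white dial facing up 48 mm above the table; the gauge's own needle, under the pointer, rests at the zero mark and does not move. Origin under its centre; the zero mark lies towards its own -x.
- valve_wheel (a joint): turn of the throttle valve's wheel, rad. 0 = closed, at the hard stop; grows as it opens, anticlockwise seen from above; 12.57 = two full turns open; upper stop at 22. The wheel stays where it is left; turning takes about 0.08 N m (2 N at the handle). Starts 2 to 6.5 rad open.
- valve_hub (a point): centre of the top of the wheel's hub, on the vertical turning axis, 62 mm above the table. The aluminium wheel is 96 mm across, with three spokes, its rim's top 60 mm above the table, on a fixed steel body.
- handle_mid (a point): centre of the crank handle's grip, 88 mm above the table and 42 mm from the wheel's axis, on its rim. The handle is an upright black round grip 18 mm across, from 60 to 110 mm above the table, that revolves freely on its pin, so a gripper can hold it without turning as it carries it round the axis.
- crank_handle: the crank handle itself; its origin is the centre of its lower end, 60 mm above the table.
- tube_rack: white foam rack 120 x 200 x 34 mm with capped sample tubes up to 108 mm high; origin under its centre. Leave alone.
- dropper: small white dropper bottle with a red cap, 28 mm across, 62 mm high; origin under its centre. Leave alone.
- cassette_a: white test cassette 70 x 22 x 6 mm lying flat; origin under its centre. Leave alone.
- cassette_b: another such cassette. Leave alone.
- cassette_c: another such cassette. Leave alone.
- marker: black marker pen 12 mm thick, 130 mm long, lying along its x axis; origin under its centre. Leave alone.
- buffer_jar: white jar 52 mm across, 75 mm high; origin under its centre. Leave alone.
Mind the look-alikes: they are no part of the job. Leave any red look-alike of the gauge alone.

How it is judged:
By the outcome, as a careful person would: the job done as asked, in the order asked, and still so for the second after the job is handed in, while the arm keeps its last pose, push and grip.
It also fails if it takes over 72 s, if anything falls off the work surface, if the arm or the gripper's body presses on something with over 40 N, if the wrist force passes 120 N, or if a joint passes its speed limit or range.

### The arm

A 6-joint arm with a two-finger parallel gripper is mounted at the origin on the work surface. World frame = base frame: x ahead of the robot, y to its left, z up, the work surface at z = 0. Lengths are in mm, angles in rad, forces in N, time in s.
With the tool pointing down it reaches from about 350 to 775 mm from the base axis. Payload 7.3 kg.
Tool frame: the origin (TCP) lies at the centre of the arm's flange, where the gripper is bolted on; the fingertips stand 178 mm ahead of it and the grasp point (between the pads) lies 159 mm ahead of it; z points along the fingers, y is the direction in which the jaws open and shut (so a half turn about z gives the same grasp; the last joint's range is limited). The gripper opens to 92 mm and grips with 3 to 60 N. Pads are 19 mm wide; open, the fingers measure 130 mm over their backs; the gripper's body (75 mm by 190 mm) begins 47 mm behind the grasp point.
Start: joints at [0.966, 0.342, 1.524, -0, 1.275, -0.146], TCP at [232.488, 470.72, 404.741] pointing down, gripper open.
Joint ranges: [-2.53, 2.53], [-0.77, 2.02], [0.04, 2.7], [-1, 4.14], [0.28, 2.66], [-3.11, 3.11]. Speed limits (rad/s): [2.57, 2.57, 3.14, 3.14, 3.14, 3.14].

### API

Orientations are given as [roll, pitch, yaw] about the fixed x, y, z axes, in that order (R = Rz(yaw) Ry(pitch) Rx(roll)).
In Python, from plant import get_obs, capture, close_job gives the robot as it stands. The module is installed in compiled form; this text tells all that it offers.
- The arm moves only by the shell command python3 -m pendant 'ROWS'. ROWS is JSON, a list of rows, each a list of 3 entries, a list of its own where there are three numbers: the shift along the tool's x, y, z in m, then the turn, a rotation vector about the tool's x, y, z in rad, then the finger opening in m, from 0 to 0.0918. In form: [[[tx, ty, tz], [wx, wy, wz], fingers], ...]. A call has 1 to 10 rows; each row is the pose to reach, as a shift and turn from the pose commanded when the call began, along the tool's axes at that moment; what a row does not reach only later rows make up. A row lasts 1/12 s, in which the tool goes at most 41.7 mm and 7.16 degrees, less where a joint would pass 70% of its speed; a pose out of reach is approached as far as the arm can. A call with a gripper value outside its range is refused whole. The fingers move at their own pace and stop on an object; the grip force is fixed at half the most. Time passes only in rows, so rows that repeat a pose let the fingers close. It gives the time, the measured TCP pose, the force and the opening at its end, in the units of the state.
- get_obs(): the state, without advancing time (a new reading comes with each control period).
- capture(name): name is "scene" or "top" or "wrist"; returns a dict with "color" (420x560x3 uint8, red, green, blue), "mtx" (3x3 intrinsics, pixels), "rvec" (rotation vector, rad) and "tvec" (3), from world to camera coordinates, as OpenCV has them. Camera axes: x right, y down, z forward; pixel columns grow to the right and rows downward; lengths in mm; the calibration is good to about 2 mm. A picture is of the moment at which its call begins. There is no depth.
- close_job(): hands the job in, once; it reports no verdict.
The state is a dict: "time": time; "joint_positions": joint angles; "dq": joint speeds; "tau": joint torques, N m; "tool_pos": TCP position; "tcp_rot": TCP orientation; "contact_force": force on the tool from outside, world axes, zero at the start; "moment": the same for the moment, N m; "grip_width": finger opening in mm.
Only numpy, scipy, OpenCV 4.12 (cv2) and the standard library are available. Lean on these libraries where they do the work, as an engineer would, in place of code of your own. Each camera call takes 0.05 s, during which the arm holds its last target. There are 200 camera calls.

## Working session

There is one attempt and no reset: what is moved stays moved. The work goes in short steps, Python scripts to look and compute and a shell command to move; the robot and the scene stay as the last step left them, time stands still between calls to the robot, and variables do not carry over. Pictures are saved under pics/ and viewed, about 8 in all and at most 12, crops included, and the job is handed in when it is done.

```bash
mkdir -p pics
cat > h.py <<'E'
import numpy as np, cv2
from plant import get_obs, capture
def snap(cam,name):
    c=capture(cam); np.savez(f'pics/{name}.npz',**{k:np.array(v) for k,v in c.items()})
    cv2.imwrite(f'pics/{name}.png',c['color'][:,:,::-1]); return c
def load(name): return dict(np.load(f'pics/{name}.npz'))
def px2w(c,u,v,z):
    R=cv2.Rodrigues(np.array(c['rvec'],float))[0]; t=np.array(c['tvec'],float).ravel()
    d=R.T@np.linalg.solve(np.array(c['mtx'],float),[u,v,1]); o=-R.T@t
    return (o+d*(z-o[2])/d[2])
def w2px(c,p):
    return cv2.projectPoints(np.array(p,float).reshape(-1,1,3),np.array(c['rvec'],float),np.array(c['tvec'],float),np.array(c['mtx'],float),None)[0][:,0]
E
python3 - <<'E'
from h import *
print(get_obs())
a=snap('top','top0');b=snap('scene','sc0')
cv2.imwrite('pics/top0b.png',cv2.resize(a['color'][:,:,::-1],(800,600),interpolation=cv2.INTER_CUBIC))
E
```

```text
{'time': 0.0, 'joint_positions': array([ 9.66000166e-01,  3.42726458e-01,  1.52500660e+00, -1.82247005e-05,
        1.27540609e+00, -1.45990392e-01]), 'dq': array([ 0.00134382,  0.00088536, -0.00130865,  0.00084354,  0.00033256,
       -0.00207229]), 'tau': array([-5.64980655e-04, -4.31251931e+01, -2.44218367e+01,  7.17659807e-02,
        5.59488160e-02, -8.07101901e-05]), 'tool_pos': array([232.41207489, 470.60596258, 404.04645273]), 'tcp_rot': array([-3.14006007e+00, -2.07730638e-04,  2.68279205e+00]), 'contact_force': array([-0.66917545,  1.23462003, -0.25669315]), 'moment': array([-0.01977768,  0.00560523,  0.00760594]), 'grip_width': 92.22819816255978}
```

View pics/top0b.png

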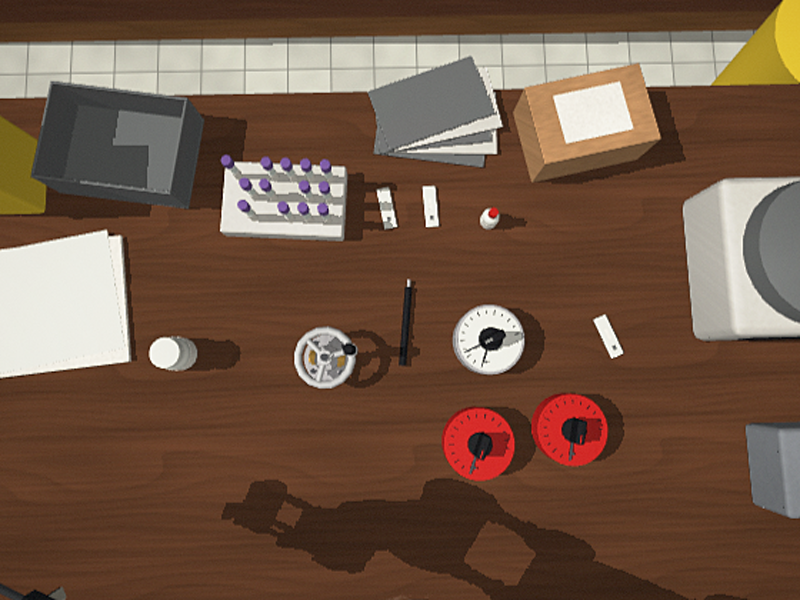

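View pics/sc0.png

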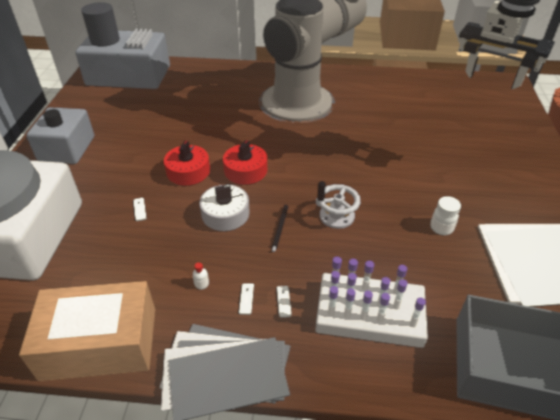

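The top view (800x600) shows three gauges: a white one at (489,340) and red ones at (479,443) and (570,430). The task describes a white dial and says to leave red ones alone, so the white one fits. The valve wheel is at (325,357) with its black handle at (349,349). I'll confirm both in one enlarged crop.

Run:
```python
from h import *
c=load('top0');im=c['color'][:,:,::-1]
k=8
A=cv2.resize(im[210:268,312:372],None,fx=k,fy=k,interpolation=cv2.INTER_CUBIC)[:,:400]
A=cv2.resize(im[210:268,315:371],(392,406),interpolation=cv2.INTER_CUBIC)
B=cv2.resize(im[222:280,200:256],(392,406),interpolation=cv2.INTER_CUBIC)
cv2.imwrite('pics/crop0.png',np.hstack([A,B]))
R=cv2.Rodrigues(c['rvec'])[0];print(c['mtx'],-R.T@c['tvec'].ravel(),R)
```

```text
[[396.26356164   0.         279.57407032]
 [  0.         396.26356164 211.14032228]
 [  0.           0.           1.        ]] [464.88747281  24.82521135 935.65015156] [[-0.02498919 -0.9996103   0.01244138]
 [-0.99259681  0.02333034 -0.11919427]
 [ 0.11885756 -0.01532785 -0.992793  ]]
```

View pics/crop0.png

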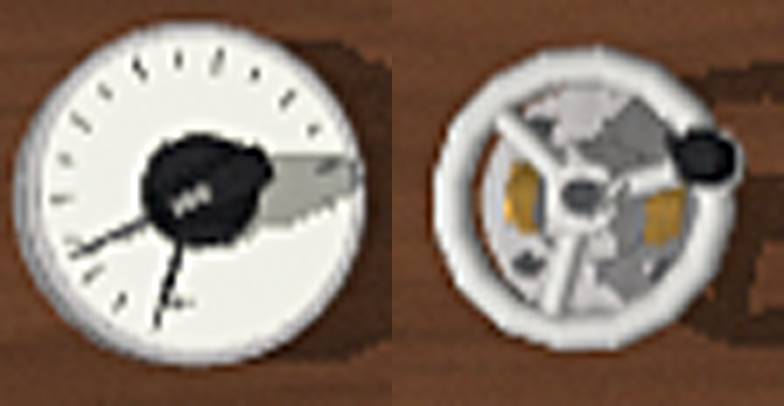

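The crop confirms the white gauge. Its needle points at zero, from (200,190) to (157,325), beside the pin at (180,300). The peak pointer runs to (75,255), about 45° clockwise of that. The wheel's handle is at (705,157) and its hub at (582,195).

```bash
cat >> h.py <<'E'
from scipy.spatial.transform import Rotation as Ro
def rel(target,yaw,o=None):
    """shift (m) & rotvec in tool axes from current measured pose to pointing-down pose"""
    o=o or get_obs(); R=Ro.from_euler('xyz',o['tcp_rot'])
    T=Ro.from_euler('xyz',[np.pi,0,yaw])
    return R.inv().apply(np.array(target)-o['tool_pos'])/1000,(R.inv()*T).as_rotvec()
E
python3 - <<'E'
from h import *
c=load('top0')
g=lambda u,v,z:px2w(c,315+u/7-.43,210+v/7-.43,z)
w=lambda u,v,z:px2w(c,200+(u-392)/7-.43,222+v/7-.43,z)
print('dial L/R/T/B',g(40,190,48),g(362,190,48),g(200,25,48),g(200,362,48))
print('centre',g(200,192,48)); P=g(75,255,52);N=g(157,325,50);K=g(205,190,89)
print('ptr',P,'needle',N,'knobtop',K)
G=(g(40,190,48)+g(362,190,48))/2
C=np.array([(g(40,190,48)[0]+0*0),0,0])
print('hub',w(582,196,62),'rim',w(437,190,60),w(738,190,60),w(590,47,60),w(590,350,60),'handle',w(705,157,110))
for q in (P,N):
  C=np.array([(g(200,25,48)[0]+g(200,362,48)[0])/2,(g(40,190,48)[1]+g(362,190,48)[1])/2]); print(C,np.arctan2(q[1]-C[1],q[0]-C[0]))
E
```

```text
dial L/R/T/B [511.28969685 -78.68357022  48.        ] [ 508.77614581 -182.06650312   48.        ] [ 563.22952924 -132.36652602   48.        ] [ 455.39549165 -127.60222364   48.        ]
centre [ 509.4015676  -129.98830954   48.        ]
ptr [490.16531419 -88.58872152  52.        ] needle [ 467.41905111 -114.08198978   50.        ] knobtop [ 507.91876599 -124.39573987   89.        ]
hub [487.4049398 129.2814825  62.       ] rim [490.45235382 174.90058558  60.        ] [488.12416335  80.59691242  60.        ] [534.24689045 126.57159453  60.        ] [439.59265458 127.46714222  60.        ] handle [496.78274535  87.03234097 110.        ]
[ 509.31251044 -130.37503667] 2.0004623904187366
[ 509.31251044 -130.37503667] 2.7706776026405486
```

Run:
```python
from h import *
print(rel([509.3,-128,360],2.02))
```

```text
(array([-0.51337076, -0.41404472,  0.04459754]), array([-1.37503660e-03,  2.56074039e-04,  6.62823891e-01]))
```

```bash
python3 -m pendant '[[[-0.032,-0.026,0.003],[0,0,0.04],0.0918],[[-0.064,-0.052,0.006],[0,0,0.08],0.0918],[[-0.096,-0.078,0.009],[0,0,0.12],0.0918],[[-0.128,-0.103,0.012],[0,0,0.16],0.0918],[[-0.16,-0.129,0.014],[0,0,0.2],0.0918],[[-0.192,-0.155,0.017],[0,0,0.24],0.0918],[[-0.224,-0.181,0.02],[0,0,0.28],0.0918],[[-0.256,-0.207,0.022],[0,0,0.33],0.0918],[[-0.256,-0.207,0.022],[0,0,0.33],0.0918],[[-0.256,-0.207,0.022],[0,0,0.33],0.0918]]'
python3 - <<'E'
from h import *
print(rel([509.3,-128,360],2.02))
E
```

```text
time: 0.93
tool_pos: [371.1, 169.9, 382.5]
tcp_rot: [-3.141, -0.001, 2.347]
contact_force: [0.1, 0.2, 0.2]
grip_width: 91.8
(array([-0.30938974, -0.11020748,  0.02236298]), array([-0.00059968, -0.00044331,  0.32743307]))
```

```bash
python3 -m pendant '[[[-0.035,-0.013,0.003],[0,0,0.04],0.0918],[[-0.07,-0.025,0.005],[0,0,0.08],0.0918],[[-0.105,-0.038,0.008],[0,0,0.12],0.0918],[[-0.14,-0.05,0.011],[0,0,0.16],0.0918],[[-0.175,-0.063,0.014],[0,0,0.2],0.0918],[[-0.21,-0.075,0.017],[0,0,0.24],0.0918],[[-0.245,-0.088,0.019],[0,0,0.28],0.0918],[[-0.28,-0.1,0.021],[0,0,0.327],0.0918],[[-0.309,-0.11,0.022],[0,0,0.327],0.0918],[[-0.309,-0.11,0.022],[0,0,0.327],0.0918]]'
python3 - <<'E'
from h import *
print(rel([509.3,-128,360],2.02))
c=snap('wrist','w0')
cv2.imwrite('pics/w0b.png',cv2.resize(c['color'][:,:,::-1],(800,600),interpolation=cv2.INTER_CUBIC))
print(w2px(c,[[509.3,-128,48],[509.3,-128,89]])*800/560)
E
```

```text
time: 1.77
tool_pos: [512.2, -127.5, 360.0]
tcp_rot: [3.141, 0.002, 2.025]
contact_force: [0.2, 0.9, 0.2]
grip_width: 91.7
(array([ 8.16483364e-04, -2.88323050e-03,  2.87723380e-06]), array([0.00045716, 0.00167943, 0.00485741]))
[[392.46748713 273.14897066]
 [391.926794   288.9014292 ]]
```

View pics/w0b.png

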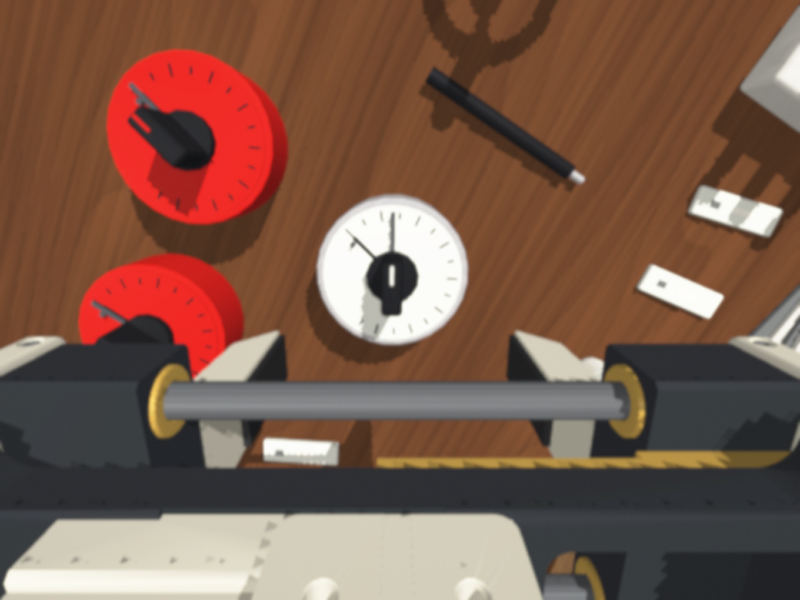

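The wrist view (800x600) shows the white dial centred at about (393,271), with the peak pointer going straight up to (393,213). The needle and pin are at (352,242). The bar lies vertical in the image, so it is aligned with the tool's x axis, and the red gauges sit to the left. Next I'll refine the centre and angle.

Run:
```python
from h import *
c=load('w0');s=.7
f=lambda u,v,z:px2w(c,u*s,v*s,z)
C=f(393,271,48);P=f(393,213,52);N=f(354,236,50);B=f(391.5,312,75)
print(C,P,N); print(np.arctan2(*(P-C)[1::-1]),np.arctan2(*(N-C)[1::-1]))
print(rel([C[0],C[1],238],2.02))
```

```text
[ 508.94613776 -126.39038571   48.        ] [490.63721801 -88.68681982  52.        ] [ 473.11173627 -115.25494331   50.        ]
2.022859177315023 2.840305375036145
(array([-2.17191509e-05, -2.42352172e-03,  1.21903171e-01]), array([-0.00024552, -0.00070918,  0.0053689 ]))
```

```bash
python3 -m pendant '[[[0,-0.002,0.03],[0,0,0],0.0918],[[0,-0.0025,0.06],[0,0,0],0.07],[[0,-0.0025,0.085],[0,0,0],0.055],[[0,-0.0025,0.105],[0,0,0],0.05],[[0,-0.0025,0.115],[0,0,0],0.05],[[0,-0.0025,0.122],[0,0,0],0.05],[[0,-0.0025,0.122],[0,0,0],0.05],[[0,-0.0025,0.122],[0,0,0],0.05]]'
python3 - <<'E'
from h import *
print(get_obs()['moment'],rel([509,-127,238],2.02))
c=snap('wrist','w1')
cv2.imwrite('pics/w1b.png',c['color'][60:420,:,::-1])
E
```

```text
time: 2.48
tool_pos: [508.2, -125.4, 239.4]
tcp_rot: [3.141, 0.001, 2.027]
contact_force: [-1.2, 0.6, 0.0]
grip_width: 52.0
[-0.08248342  0.0015341  -0.03808908] (array([-1.79913736e-03,  1.99049172e-05,  1.44372253e-03]), array([0.00077697, 0.00056567, 0.0069363 ]))
```

View pics/w1b.png

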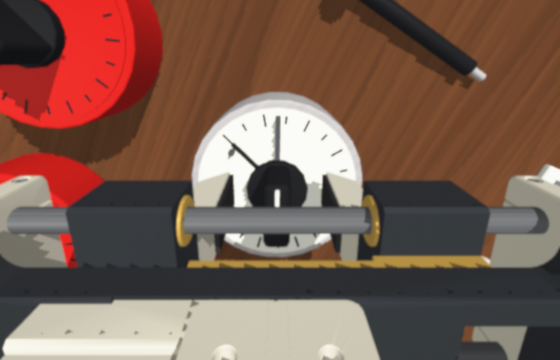

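The knob at (277,195) sits midway between the pads at (231,195) and (325,195). I'll close on it.

```bash
python3 -m pendant '[[[-0.001,0,0.001],[0,0,0],0.03],[[-0.001,0,0.001],[0,0,0],0.01],[[-0.001,0,0.001],[0,0,0],0.005],[[-0.001,0,0.001],[0,0,0],0.005],[[-0.001,0,0.001],[0,0,0],0.005],[[-0.001,0,0.001],[0,0,0],0.005],[[-0.001,0,0.001],[0,0,0],0.005],[[-0.001,0,0.001],[0,0,0],0.005]]'
python3 -c "
from h import *
print(get_obs()['moment'])"
```

```text
time: 3.2
tool_pos: [508.4, -127.0, 237.8]
tcp_rot: [3.141, 0.0, 2.026]
contact_force: [0.5, 1.2, 0.8]
grip_width: 13.7
[ 0.07580513 -0.17716626  0.03050473]
```

```bash
python3 -m pendant '[[[0,0,0],[0,0,-0.08],0.005],[[0,0,0],[0,0,-0.16],0.005],[[0,0,0],[0,0,-0.24],0.005],[[0,0,0],[0,0,-0.32],0.005],[[0,0,0],[0,0,-0.4],0.005],[[0,0,0],[0,0,-0.48],0.005],[[0,0,0],[0,0,-0.56],0.005],[[0,0,0],[0,0,-0.64],0.005],[[0,0,0],[0,0,-0.70],0.005],[[0,0,0],[0,0,-0.70],0.005]]'
python3 -c "
from h import *
print(get_obs()['moment'])"
python3 -m pendant '[[[0,0,0],[0,0,-0.02],0.005],[[0,0,0],[0,0,-0.04],0.005],[[0,0,0],[0,0,-0.06],0.005],[[0,0,0],[0,0,-0.08],0.005],[[0,0,0],[0,0,-0.08],0.005]]'
python3 -c "
from h import *
print(get_obs()['moment'])"
```

```text
time: 4.03
tool_pos: [507.8, -127.7, 237.8]
tcp_rot: [-3.14, -0.001, 2.729]
contact_force: [-3.3, -3.7, 2.4]
grip_width: 13.7
[-0.72428327  0.55862708  0.00563639]
time: 4.45
tool_pos: [507.7, -127.8, 237.8]
tcp_rot: [-3.14, -0.001, 2.807]
contact_force: [-4.3, -5.0, 2.2]
grip_width: 13.8
[-0.8772502   0.56537108 -0.08613892]
```

```bash
for i in 1; do python3 -m pendant '[[[0,0,0],[0,0,-0.02],0.005],[[0,0,0],[0,0,-0.03],0.005],[[0,0,0],[0,0,-0.03],0.005]]'
python3 -c "
from h import *
print(get_obs()['moment'])"
python3 -m pendant '[[[0,0,0],[0,0,-0.02],0.005],[[0,0,0],[0,0,-0.03],0.005],[[0,0,0],[0,0,-0.03],0.005]]'
python3 -c "
from h import *
print(get_obs()['moment'])"; done
```

```text
time: 4.7
tool_pos: [507.7, -127.9, 237.8]
tcp_rot: [-3.14, -0.001, 2.835]
contact_force: [-3.5, -5.6, 2.1]
grip_width: 14.0
[-0.86562758  0.60236211 -0.61275577]
time: 4.95
tool_pos: [507.7, -127.9, 237.8]
tcp_rot: [-3.14, -0.001, 2.864]
contact_force: [-4.9, -4.3, 2.7]
grip_width: 14.2
[-0.83209888  0.64729085 -0.84611116]
```

The zero stop has been reached: Mz rose from -0.09 to -0.85 N m. I'll unwind slightly but keep some torque against the stop, then release and check.

```bash
python3 -m pendant '[[[0,0,0],[0,0,0.015],0.005],[[0,0,0],[0,0,0.025],0.005],[[0,0,0],[0,0,0.025],0.005]]'
python3 -c "
from h import *
print(get_obs()['moment'])"
python3 -m pendant '[[[0,0,0],[0,0,0],0.025],[[0,0,0],[0,0,0],0.045],[[0,0,0],[0,0,0],0.05],[[0,0,0],[0,0,0],0.05],[[0,0,0],[0,0,0],0.05],[[0,0,-0.02],[0,0,0],0.05],[[0,0,-0.05],[0,0,0],0.05],[[0,0,-0.09],[0,0,0],0.05],[[0,0,-0.12],[0,0,0],0.05],[[0,0,-0.12],[0,0,0],0.05]]'
python3 - <<'E'
from h import *
c=snap('wrist','w2')
p=w2px(c,[[509,-127,48]])[0];print(p,c['color'].shape)
u,v=map(int,p);x0,y0=u-60,v-60
cv2.imwrite('pics/w2b.png',cv2.resize(c['color'][y0:y0+110,x0:x0+120,::-1],None,fx=5,fy=5,interpolation=cv2.INTER_CUBIC));print(x0,y0)
# geometry for wheel
for yaw in (2.2,2.68,3.0): print(yaw,rel([496.8,87,370],yaw))
E
```

```text
time: 5.2
tool_pos: [507.7, -127.9, 237.8]
tcp_rot: [-3.14, -0.001, 2.839]
contact_force: [-3.8, -4.6, 3.1]
grip_width: 14.0
[-0.88552178  0.67498741 -0.56554861]
time: 6.03
tool_pos: [509.5, -127.2, 364.0]
tcp_rot: [-3.141, 0.012, 2.841]
contact_force: [2.0, -0.4, 0.0]
grip_width: 50.2
[278.3319046  188.04184929] (420, 560, 3)
218 128
2.2 (array([ 0.07481306,  0.20088653, -0.00965501]), array([0.00184132, 0.00732908, 0.64114473]))
2.68 (array([ 0.07481306,  0.20088653, -0.00965501]), array([4.56585348e-05, 7.43597203e-03, 1.61146977e-01]))
3.0 (array([ 0.07481306,  0.20088653, -0.00965501]), array([-0.00113958,  0.00734804, -0.15885155]))
```

View pics/w2b.png

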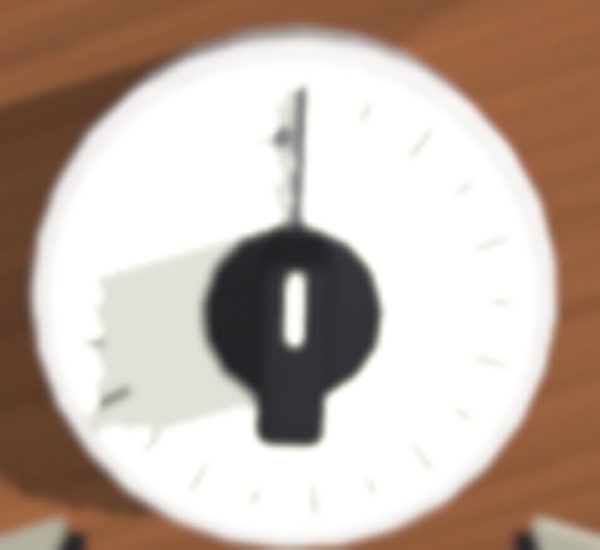

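The peak pointer now overlies the needle, straight up to (302,90), and rests against the pin at (282,138). It's at zero. Next is the valve handle.

```bash
python3 -m pendant '[[[0.01,0.027,0],[0,0,0],0.05],[[0.02,0.054,0],[0,0,0],0.05],[[0.03,0.08,0],[0,0,0],0.05],[[0.04,0.107,0],[0,0,0],0.05],[[0.05,0.134,0],[0,0,0],0.05],[[0.06,0.16,0],[0,0,0],0.05],[[0.07,0.188,0],[0,0,0],0.05],[[0.075,0.201,0],[0,0,0],0.05],[[0.075,0.201,0],[0,0,0],0.05],[[0.075,0.201,0],[0,0,0],0.05]]'
python3 - <<'E'
from h import *
c=snap('wrist','w3')
print(w2px(c,[[487.2,128,62],[496.8,87,110]]))
cv2.imwrite('pics/w3b.png',cv2.resize(c['color'][100:300,150:410,::-1],None,fx=3,fy=3,interpolation=cv2.INTER_CUBIC))
print(rel([496.8,87,247],2.84))
E
```

```text
time: 6.92
tool_pos: [495.8, 87.7, 356.6]
tcp_rot: [-3.141, -0.002, 2.843]
contact_force: [-0.4, 0.0, -0.5]
grip_width: 50.1
[[315.67007404 177.57377994]
 [277.82297683 214.26913664]]
(array([-0.00090967,  0.00030165,  0.10981429]), array([-0.00082245, -0.00140684,  0.00156404]))
```

View pics/w3b.png

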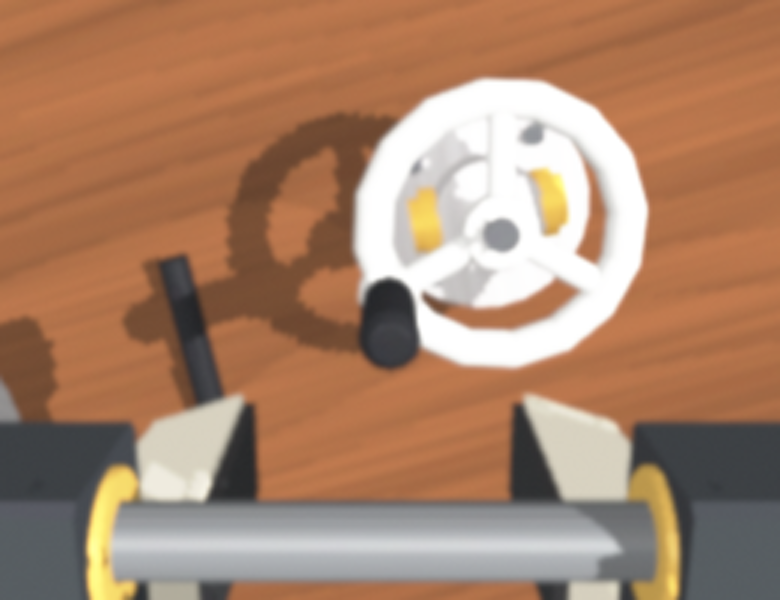

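The wrist crop puts the hub at (501,235) and the handle top at (389,342), within 2 px of my predictions. I'll descend and grip.

```bash
python3 -m pendant '[[[0,0.001,0.035],[0,0,0],0.05],[[-0.001,0.001,0.065],[0,0,0],0.05],[[-0.001,0.001,0.09],[0,0,0],0.05],[[-0.001,0.001,0.105],[0,0,0],0.05],[[-0.001,0.001,0.11],[0,0,0],0.05],[[-0.001,0.001,0.11],[0,0,0],0.035],[[-0.001,0.001,0.11],[0,0,0],0.02],[[-0.001,0.001,0.11],[0,0,0],0.01],[[-0.001,0.001,0.11],[0,0,0],0.01],[[-0.001,0.001,0.11],[0,0,0],0.01]]'
python3 - <<'E'
from h import *
o=get_obs();print(o['moment'])
R=Ro.from_euler('xyz',o['tcp_rot'])
C=np.array([487.3,128.,0]);p=o['tool_pos'];r=p-C;r[2]=0;print('r',np.linalg.norm(r),np.arctan2(r[1],r[0]))
def seg(n,da,th=None):
    th=np.arctan2(r[1],r[0])
    for k in range(1,n+1):
        a=th+da*k; q=42*np.array([np.cos(a),np.sin(a),0])-42*np.array([np.cos(th),np.sin(th),0])
        print(np.round(R.inv().apply(q),1)[:2],end=' ')
    print()
seg(10,-np.pi/10)
E
```

```text
time: 7.8
tool_pos: [497.7, 87.8, 248.7]
tcp_rot: [3.141, 0.002, 2.841]
contact_force: [0.8, 0.3, 0.1]
grip_width: 21.5
[-0.00598143 -0.04440132  0.06959094]
r 41.50454913763801 -1.3183866931550667
[12.1 -5.1] [25.2 -6.1] [38.  -3.1] [49.2  3.7] [57.8 13.7] [62.9 25.8] [64.  38.9] [60.9 51.7] [54.1 62.9] [44.1 71.5]
```

```bash
python3 -m pendant '[[[0,0,0.001],[0,0,0],0.008],[[0,0,0.001],[0,0,0],0.008],[[0,0,0.001],[0,0,0],0.008],[[0,0,0.001],[0,0,0],0.008]]'
python3 -m pendant '[[[0.0059,-0.0033,0],[0,0,0],0.008],[[0.0121,-0.0051,0],[0,0,0],0.008],[[0.0186,-0.006,0],[0,0,0],0.008],[[0.0252,-0.0061,0],[0,0,0],0.008],[[0.0316,-0.0051,0],[0,0,0],0.008],[[0.038,-0.0031,0],[0,0,0],0.008],[[0.0438,-0.0001,0],[0,0,0],0.008],[[0.0492,0.0037,0],[0,0,0],0.008],[[0.0492,0.0037,0],[0,0,0],0.008]]'
python3 - <<'E'
from h import *
o=get_obs();print(o['moment']);p=o['tool_pos'];r=p[:2]-[487.3,128.];print('r',np.linalg.norm(r),np.arctan2(r[1],r[0]))
E
```

```text
time: 8.13
tool_pos: [497.9, 88.2, 248.3]
tcp_rot: [3.14, 0.003, 2.841]
contact_force: [-1.6, 1.7, 8.4]
grip_width: 17.6
time: 8.88
tool_pos: [452.1, 106.8, 248.3]
tcp_rot: [3.139, 0.005, 2.841]
contact_force: [0.9, 2.9, 8.0]
grip_width: 17.4
[ 0.57543978 -0.1221047   0.01468269]
r 41.08900630777979 -2.5985578709460886
```

```bash
cat > chk.py <<'E'
from h import *
import sys
o=get_obs();f=o['contact_force'];r=o['tool_pos'][:2]-[487.3,128.];a=np.arctan2(r[1],r[0])
t=np.array([-np.sin(a),np.cos(a)]);n=r/np.linalg.norm(r)
print('ang %.3f r %.1f ft %.1f fr %.1f fz %.1f'%(a,np.linalg.norm(r),f[:2]@t,f[:2]@n,f[2]))
sys.exit(abs(f[:2]@t)>12)
E
python3 - <<'E'
from h import *
def arcs(th,da,n,sub=2,yaw=2.841):
    R=Ro.from_euler('xyz',[np.pi,0,yaw]);c=lambda a:42*np.array([np.cos(a),np.sin(a),0])
    for k in range(n):
        t0=th+da*k
        print('%.3f'%(t0+da),*[np.round(R.inv().apply(c(t0+da*j/sub)-c(t0))/1000,4)[:2].tolist() for j in range(1,sub+1)])
arcs(-2.575,-.3,2); arcs(-2.575-.6,-.25,17)
E
```

```text
-2.875 [0.0045, 0.0044] [0.0083, 0.0095]
-3.175 [0.003, 0.0055] [0.0051, 0.0115]
-3.425 [0.0011, 0.0051] [0.0015, 0.0104]
-3.675 [-0.0002, 0.0052] [-0.0011, 0.0104]
-3.925 [-0.0015, 0.005] [-0.0037, 0.0098]
-4.175 [-0.0027, 0.0045] [-0.006, 0.0086]
-4.425 [-0.0037, 0.0037] [-0.0079, 0.0069]
-4.675 [-0.0045, 0.0026] [-0.0094, 0.0047]
-4.925 [-0.005, 0.0014] [-0.0102, 0.0022]
-5.175 [-0.0052, 0.0001] [-0.0105, -0.0004]
-5.425 [-0.0051, -0.0012] [-0.01, -0.003]
-5.675 [-0.0047, -0.0024] [-0.009, -0.0054]
-5.925 [-0.0039, -0.0035] [-0.0074, -0.0074]
-6.175 [-0.0029, -0.0043] [-0.0053, -0.009]
-6.425 [-0.0018, -0.0049] [-0.0029, -0.0101]
-6.675 [-0.0005, -0.0052] [-0.0004, -0.0105]
-6.925 [0.0008, -0.0052] [0.0022, -0.0102]
-7.175 [0.0021, -0.0048] [0.0047, -0.0094]
-7.425 [0.0032, -0.0042] [0.0069, -0.0079]
```

```bash
C="python3 chk.py"
python3 -m pendant '[[[0.0045,0.0044,-0.001],[0,0,0],0.008],[[0.0083,0.0095,-0.001],[0,0,0],0.008],[[0.0083,0.0095,-0.001],[0,0,0],0.008]]' >/dev/null && $C &&
python3 -m pendant '[[[0.003,0.0055,0],[0,0,0],0.008],[[0.0051,0.0115,0],[0,0,0],0.008],[[0.0051,0.0115,0],[0,0,0],0.008]]' >/dev/null && $C &&
python3 -m pendant '[[[0.0011,0.0051,0],[0,0,0],0.008],[[0.0015,0.0104,0],[0,0,0],0.008],[[0.0015,0.0104,0],[0,0,0],0.008]]' >/dev/null && $C &&
python3 -m pendant '[[[-0.0002,0.0052,0],[0,0,0],0.008],[[-0.0011,0.0104,0],[0,0,0],0.008],[[-0.0011,0.0104,0],[0,0,0],0.008]]' >/dev/null && $C &&
python3 -m pendant '[[[-0.0015,0.005,0],[0,0,0],0.008],[[-0.0037,0.0098,0],[0,0,0],0.008],[[-0.0037,0.0098,0],[0,0,0],0.008]]' >/dev/null && $C &&
python3 -m pendant '[[[-0.0027,0.0045,0],[0,0,0],0.008],[[-0.006,0.0086,0],[0,0,0],0.008],[[-0.006,0.0086,0],[0,0,0],0.008]]' >/dev/null && $C &&
python3 -m pendant '[[[-0.0037,0.0037,0],[0,0,0],0.008],[[-0.0079,0.0069,0],[0,0,0],0.008],[[-0.0079,0.0069,0],[0,0,0],0.008]]' >/dev/null && $C &&
python3 -m pendant '[[[-0.0045,0.0026,0],[0,0,0],0.008],[[-0.0094,0.0047,0],[0,0,0],0.008],[[-0.0094,0.0047,0],[0,0,0],0.008]]' >/dev/null && $C
```

```text
ang -2.908 r 41.3 ft -1.8 fr -5.0 fz -0.6False
```

```bash
sed -i 's/sys.exit(\(.*\))$/sys.exit(int(\1))/' chk.py; C="python3 chk.py"
python3 -m pendant '[[[0.003,0.0055,0],[0,0,0],0.008],[[0.0051,0.0115,0],[0,0,0],0.008],[[0.0051,0.0115,0],[0,0,0],0.008]]' >/dev/null && $C &&
python3 -m pendant '[[[0.0011,0.0051,0],[0,0,0],0.008],[[0.0015,0.0104,0],[0,0,0],0.008],[[0.0015,0.0104,0],[0,0,0],0.008]]' >/dev/null && $C &&
python3 -m pendant '[[[-0.0002,0.0052,0],[0,0,0],0.008],[[-0.0011,0.0104,0],[0,0,0],0.008],[[-0.0011,0.0104,0],[0,0,0],0.008]]' >/dev/null && $C &&
python3 -m pendant '[[[-0.0015,0.005,0],[0,0,0],0.008],[[-0.0037,0.0098,0],[0,0,0],0.008],[[-0.0037,0.0098,0],[0,0,0],0.008]]' >/dev/null && $C &&
python3 -m pendant '[[[-0.0027,0.0045,0],[0,0,0],0.008],[[-0.006,0.0086,0],[0,0,0],0.008],[[-0.006,0.0086,0],[0,0,0],0.008]]' >/dev/null && $C &&
python3 -m pendant '[[[-0.0037,0.0037,0],[0,0,0],0.008],[[-0.0079,0.0069,0],[0,0,0],0.008],[[-0.0079,0.0069,0],[0,0,0],0.008]]' >/dev/null && $C &&
python3 -m pendant '[[[-0.0045,0.0026,0],[0,0,0],0.008],[[-0.0094,0.0047,0],[0,0,0],0.008],[[-0.0094,0.0047,0],[0,0,0],0.008]]' >/dev/null && $C
```

```text
ang 3.070 r 41.6 ft -1.6 fr -4.4 fz 0.1
ang 2.824 r 41.9 ft -2.4 fr -5.1 fz -0.4
ang 2.581 r 42.2 ft -2.3 fr -5.3 fz 2.2
ang 2.341 r 42.4 ft -2.1 fr -4.4 fz 4.8
ang 2.099 r 42.6 ft -1.3 fr -2.8 fz 7.0
ang 1.858 r 42.8 ft -0.8 fr -2.0 fz 7.2
ang 1.614 r 43.0 ft -1.2 fr 1.6 fz 8.0
```

```bash
C="python3 chk.py"
python3 -m pendant '[[[-0.005,0.0014,-0.0005],[0,0,0],0.008],[[-0.0102,0.0022,-0.0005],[0,0,0],0.008],[[-0.0102,0.0022,-0.0005],[0,0,0],0.008]]' >/dev/null && $C &&
python3 -m pendant '[[[-0.0052,0.0001,0],[0,0,0],0.008],[[-0.0105,-0.0004,0],[0,0,0],0.008],[[-0.0105,-0.0004,0],[0,0,0],0.008]]' >/dev/null && $C &&
python3 -m pendant '[[[-0.0051,-0.0012,0],[0,0,0],0.008],[[-0.01,-0.003,0],[0,0,0],0.008],[[-0.01,-0.003,0],[0,0,0],0.008]]' >/dev/null && $C &&
python3 -m pendant '[[[-0.0047,-0.0024,0],[0,0,0],0.008],[[-0.009,-0.0054,0],[0,0,0],0.008],[[-0.009,-0.0054,0],[0,0,0],0.008]]' >/dev/null && $C &&
python3 -m pendant '[[[-0.0039,-0.0035,0],[0,0,0],0.008],[[-0.0074,-0.0074,0],[0,0,0],0.008],[[-0.0074,-0.0074,0],[0,0,0],0.008]]' >/dev/null && $C &&
python3 -m pendant '[[[-0.0029,-0.0043,0],[0,0,0],0.008],[[-0.0053,-0.009,0],[0,0,0],0.008],[[-0.0053,-0.009,0],[0,0,0],0.008]]' >/dev/null && $C &&
python3 -m pendant '[[[-0.0018,-0.0049,0],[0,0,0],0.008],[[-0.0029,-0.0101,0],[0,0,0],0.008],[[-0.0029,-0.0101,0],[0,0,0],0.008]]' >/dev/null && $C &&
python3 -m pendant '[[[-0.0005,-0.0052,0],[0,0,0],0.008],[[-0.0004,-0.0105,0],[0,0,0],0.008],[[-0.0004,-0.0105,0],[0,0,0],0.008]]' >/dev/null && $C &&
python3 -m pendant '[[[0.0008,-0.0052,0],[0,0,0],0.008],[[0.0022,-0.0102,0],[0,0,0],0.008],[[0.0022,-0.0102,0],[0,0,0],0.008]]' >/dev/null && $C
python3 -c "
from h import *
o=get_obs();print(o['time'],o['tool_pos'],o['contact_force'],o['moment'])"
```

```text
ang 1.403 r 43.2 ft 7.3 fr 5.2 fz 9.1
ang 1.266 r 42.9 ft 29.1 fr 8.9 fz 20.3
11.3833 [500.17829514 168.92082673 247.48402966] [-25.06298108  17.25950852  20.28445062] [ 3.04775219  4.06225445 -0.08488482]
```

Tangential force jumped to 29 N at an angle of about 1.3, so this is the closing stop, after 3.56 rad from the start. The push runs along the pads, so the handle may have slipped a little. I'll take a reference image at the stop; the spokes will show the wheel angle.

Run:
```python
from h import *
c=snap('wrist','w4');print(w2px(c,[[487.3,128.5,62]]))
cv2.imwrite('pics/w4b.png',cv2.resize(c['color'][:,:,::-1],(800,600),interpolation=cv2.INTER_CUBIC))
snap('scene','sc4')
```

```text
[[210.30245106 247.90186814]]
```

View pics/w4b.png

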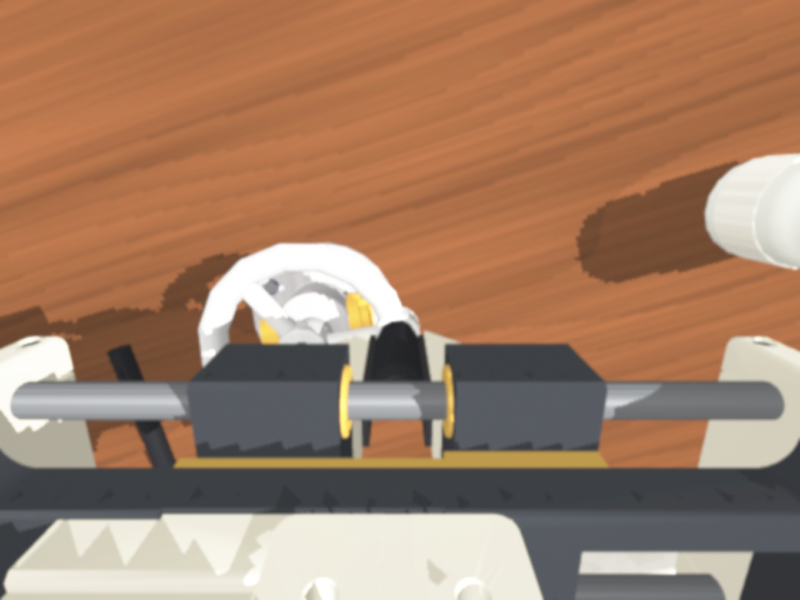

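The white spoke at (275,300) and the handle spoke at (365,335) are visible and can serve as a wheel-angle reference. I'll relax the push in small steps.

```bash
C="python3 chk.py"
python3 -m pendant '[[[0.002,0,-0.001],[0,0,0],0.008],[[0.002,0,-0.001],[0,0,0],0.008],[[0.002,0,-0.001],[0,0,0],0.008]]' >/dev/null ; $C 
python3 -m pendant '[[[0.002,0,-0.001],[0,0,0],0.008],[[0.002,0,-0.001],[0,0,0],0.008],[[0.002,0,-0.001],[0,0,0],0.008]]' >/dev/null ; $C
python3 - <<'E'
from h import *
snap('wrist','w5')
o=get_obs();print(o['tool_pos'])
E
```

```text
ang 1.289 r 42.9 ft 19.8 fr 9.9 fz 6.6
ang 1.307 r 42.8 ft 11.8 fr 10.2 fz -3.6
[498.46126727 169.32188984 248.00515513]
```

```bash
C="python3 chk.py"
python3 -m pendant '[[[0.0015,-0.001,0],[0,0,0],0.008],[[0.0015,-0.001,0],[0,0,0],0.008],[[0.0015,-0.001,0],[0,0,0],0.008]]' >/dev/null ; $C 
python3 -m pendant '[[[0.001,0,0],[0,0,0],0.008],[[0.001,0,0],[0,0,0],0.008],[[0.001,0,0],[0,0,0],0.008]]' >/dev/null ; $C
python3 - <<'E'
from h import *
c=snap('wrist','w6')
o=get_obs();print(o['tool_pos'],o['time'],o['contact_force'])
im=[load(k)['color'][160:260,130:300,::-1] for k in('w4','w6')]
cv2.imwrite('pics/w46.png',np.hstack([cv2.resize(i,(400,236),interpolation=cv2.INTER_CUBIC) for i in im]))
E
```

```text
ang 1.323 r 42.4 ft 7.6 fr 13.9 fz -8.7
ang 1.332 r 42.3 ft 4.8 fr 12.9 fz -9.6
[497.34677046 169.13480416 248.13719604] 12.5833 [ -2.52439742  13.93407394 -11.11623148]
```

View pics/w46.png

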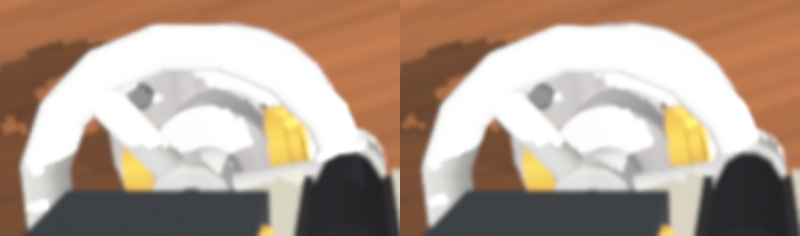

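The spoke and wheel sit identically in both crops, so the wheel is still at its stop while the load has relaxed to about 5 N. Next I'll work out the two anticlockwise turns.

```bash
python3 -m pendant '[[[0.0005,0.0012,0.0007],[0,0,0],0.008],[[0.0005,0.0012,0.0007],[0,0,0],0.008],[[0.0005,0.0012,0.0007],[0,0,0],0.008]]'; python3 chk.py
python3 - <<'E'
from h import *
o=get_obs();p=o['tool_pos'];r=p[:2]-[487.3,128.8];th=np.arctan2(r[1],r[0]);print(th,np.hypot(*r))
R=Ro.from_euler('xyz',[np.pi,0,2.841]);c=lambda a:42*np.array([np.cos(a),np.sin(a),0])
print([np.round(R.inv().apply(c(th+np.pi/10*j)-c(th))/1000,4)[:2].tolist() for j in range(1,11)])
E
```

```text
time: 12.83
tool_pos: [497.3, 169.6, 248.0]
tcp_rot: [3.141, -0.006, 2.841]
contact_force: [-2.8, 8.3, -4.9]
grip_width: 17.4
ang 1.335 r 42.8 ft 4.7 fr 7.4 fz -4.9
1.3301144661239095 42.046771189261676
[[0.0128, -0.0028], [0.0242, -0.0095], [0.0329, -0.0193], [0.0381, -0.0314], [0.0394, -0.0444], [0.0366, -0.0573], [0.0299, -0.0686], [0.0201, -0.0773], [0.008, -0.0826], [-0.005, -0.0838]]
```

```bash
python3 -m pendant '[[[0.0128,-0.0028,0],[0,0,0],0.008],[[0.0242,-0.0095,0],[0,0,0],0.008],[[0.0329,-0.0193,0],[0,0,0],0.008],[[0.0381,-0.0314,0],[0,0,0],0.008],[[0.0394,-0.0444,0],[0,0,0],0.008],[[0.0366,-0.0573,0],[0,0,0],0.008],[[0.0299,-0.0686,0],[0,0,0],0.008],[[0.0201,-0.0773,0],[0,0,0],0.008],[[0.008,-0.0826,0],[0,0,0],0.008],[[-0.005,-0.0838,0],[0,0,0],0.008]]'; python3 chk.py
```

```text
time: 13.67
tool_pos: [478.6, 87.6, 248.1]
tcp_rot: [3.139, -0.004, 2.839]
contact_force: [1.8, 14.4, -7.3]
grip_width: 17.4
ang -1.782 r 41.4 ft -1.3 fr -14.4 fz -7.3
```

```bash
python3 -m pendant '[[[-0.0128,0.0038,0.0005],[0,0,0],0.008],[[-0.0242,0.0105,0.0005],[0,0,0],0.008],[[-0.0329,0.0203,0.0005],[0,0,0],0.008],[[-0.0381,0.0324,0.0005],[0,0,0],0.008],[[-0.0394,0.0454,0.0005],[0,0,0],0.008],[[-0.0366,0.0583,0.0005],[0,0,0],0.008],[[-0.0299,0.0696,0.0005],[0,0,0],0.008],[[-0.0201,0.0783,0.0005],[0,0,0],0.008],[[-0.008,0.0836,0.0005],[0,0,0],0.008],[[0.005,0.0848,0.0005],[0,0,0],0.008]]'; python3 chk.py
python3 -m pendant '[[[0.0128,-0.0028,0],[0,0,0],0.008],[[0.0242,-0.0095,0],[0,0,0],0.008],[[0.0329,-0.0193,0],[0,0,0],0.008],[[0.0381,-0.0314,0],[0,0,0],0.008],[[0.0394,-0.0444,0],[0,0,0],0.008],[[0.0366,-0.0573,0],[0,0,0],0.008],[[0.0299,-0.0686,0],[0,0,0],0.008],[[0.0201,-0.0773,0],[0,0,0],0.008],[[0.008,-0.0826,0],[0,0,0],0.008],[[-0.005,-0.0838,0],[0,0,0],0.008]]'; python3 chk.py
```

```text
time: 14.5
tool_pos: [498.9, 170.0, 248.1]
tcp_rot: [-3.141, -0.001, 2.841]
contact_force: [1.5, -7.2, -3.8]
grip_width: 17.4
ang 1.301 r 43.6 ft -3.3 fr -6.6 fz -3.8
time: 15.33
tool_pos: [478.6, 88.0, 248.0]
tcp_rot: [3.141, -0.004, 2.84]
contact_force: [0.1, 9.4, -3.0]
grip_width: 17.4
ang -1.785 r 40.9 ft -1.9 fr -9.2 fz -3.0
```

```bash
python3 -m pendant '[[[-0.0128,0.0028,0],[0,0,0],0.008],[[-0.0242,0.0095,0],[0,0,0],0.008],[[-0.0329,0.0193,0],[0,0,0],0.008],[[-0.0381,0.0314,0],[0,0,0],0.008],[[-0.0394,0.0444,0],[0,0,0],0.008],[[-0.0366,0.0573,0],[0,0,0],0.008],[[-0.0299,0.0686,0],[0,0,0],0.008],[[-0.0201,0.0773,0],[0,0,0],0.008],[[-0.008,0.0826,0],[0,0,0],0.008],[[0.005,0.0838,0],[0,0,0],0.008]]'; 
python3 -m pendant '[[[0,0,0],[0,0,0],0.008],[[0,0,0],[0,0,0],0.008]]';python3 chk.py
python3 - <<'E'
from h import *
print(rel([497.2,169.6,248],2.841))
c=snap('wrist','w7')
im=[load(k)['color'][160:260,130:300,::-1] for k in('w6','w7')]
cv2.imwrite('pics/w67.png',np.hstack([cv2.resize(i,(400,236),interpolation=cv2.INTER_CUBIC) for i in im]))
E
```

```text
time: 16.17
tool_pos: [498.9, 170.0, 248.1]
tcp_rot: [-3.141, -0.001, 2.841]
contact_force: [0.7, -6.9, -2.8]
grip_width: 17.6
time: 16.33
tool_pos: [498.1, 169.8, 248.1]
tcp_rot: [-3.141, -0.004, 2.841]
contact_force: [-2.7, 3.8, -5.8]
grip_width: 17.4
ang 1.318 r 43.2 ft 3.6 fr 3.0 fz -5.8
(array([ 0.00078222, -0.00049729,  0.00011644]), array([-0.00078169, -0.00410219,  0.00020845]))
```

View pics/w67.png

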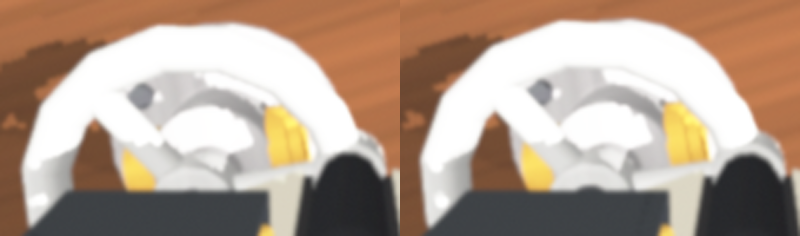

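The spoke tip is about 2 native px short of the reference, so the wheel needs about 0.03 rad more anticlockwise. I'll make a small correction.

```bash
python3 -m pendant '[[[0.0008,0,0.0004],[0,0,0],0.008],[[0.0014,0,0.0004],[0,0,0],0.008],[[0.0014,0,0.0004],[0,0,0],0.008],[[0.0014,0,0.0004],[0,0,0],0.008]]';python3 chk.py
python3 - <<'E'
from h import *
c=snap('wrist','w8');snap('scene','sc8')
G=[load(k)['color'][168:240,135:225] for k in('w6','w8')]
im=[cv2.resize(g[:,:,::-1],(400,320),interpolation=cv2.INTER_CUBIC) for g in G]
cv2.imwrite('pics/w68.png',np.hstack(im))
E
```

```text
time: 16.72
tool_pos: [498.3, 169.7, 248.2]
tcp_rot: [3.141, -0.0, 2.84]
contact_force: [1.5, 3.2, -9.4]
grip_width: 17.2
ang 1.314 r 43.1 ft -0.7 fr 3.5 fz -9.4
```

View pics/w68.png

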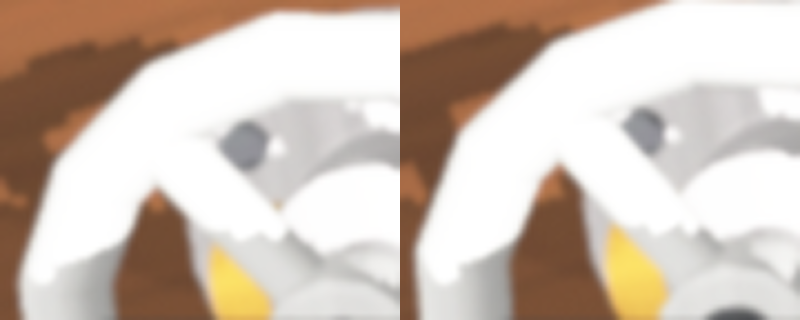

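```bash
python3 -m pendant '[[[0.0008,0,0.0006],[0,0,0],0.008],[[0.0014,0,0.0006],[0,0,0],0.008],[[0.0014,0,0.0006],[0,0,0],0.008],[[0.0014,0,0.0006],[0,0,0],0.008]]';python3 chk.py
python3 - <<'E'
from h import *
c=snap('wrist','w9')
k0=load('w6')
def bolt(c):
  g=c['color'].astype(int).mean(2)
  return g
# shift-aligned local registration of bolt patch and spoke patch vs w6
a=cv2.cvtColor(k0['color'],cv2.COLOR_RGB2GRAY)
def loc(b,x0,x1,y0,y1):
  t=a[y0:y1,x0:x1]; S=b[y0-12:y1+12,x0-12:x1+12]
  r=cv2.matchTemplate(S,t,cv2.TM_CCOEFF_NORMED);_,m,_,(x,y)=cv2.minMaxLoc(r)
  f=lambda l,c,r:(l-r)/(2*(l-2*c+r))
  return round(x-12+f(r[y,x-1],r[y,x],r[y,x+1]),2),round(y-12+f(r[y-1,x],r[y,x],r[y+1,x]),2),round(m,2)
for k in('w4','w5','w7','w8','w9'):
  b=cv2.cvtColor(load(k)['color'],cv2.COLOR_RGB2GRAY)
  print(k,'bolt',loc(b,186,200,195,208),'spoke',loc(b,164,183,200,220),'yellow',loc(b,240,262,203,230),'yellow2',loc(b,180,196,222,238))
E
```

```text
time: 17.15
tool_pos: [496.8, 170.1, 248.2]
tcp_rot: [-3.142, 0.001, 2.841]
contact_force: [1.5, 1.3, -7.2]
grip_width: 17.0
ang 1.348 r 43.2 ft -1.2 fr 1.6 fz -7.2
w4 bolt (np.float32(0.1), np.float32(0.09), 0.99) spoke (np.float32(-0.32), np.float32(-0.51), 0.99) yellow (np.float32(-0.04), np.float32(0.04), 0.99) yellow2 (np.float32(-0.09), np.float32(0.9), 0.99)
w5 bolt (np.float32(0.18), np.float32(0.1), 0.99) spoke (np.float32(-0.0), np.float32(-0.2), 1.0) yellow (np.float32(0.02), np.float32(0.02), 1.0) yellow2 (np.float32(-0.06), np.float32(0.3), 1.0)
w7 bolt (np.float32(0.0), np.float32(-2.04), 0.97) spoke (np.float32(-0.01), np.float32(-2.91), 0.99) yellow (np.float32(-0.26), np.float32(-1.19), 0.97) yellow2 (np.float32(-0.32), np.float32(-0.56), 0.99)
w8 bolt (np.float32(0.1), np.float32(-3.84), 0.9) spoke (np.float32(0.16), np.float32(-5.35), 0.99) yellow (np.float32(-0.7), np.float32(-3.01), 0.96) yellow2 (np.float32(-0.13), np.float32(-1.31), 0.98)
w9 bolt (np.float32(-0.31), np.float32(-1.6), 0.96) spoke (np.float32(-0.25), np.float32(-1.97), 1.0) yellow (np.float32(-0.39), np.float32(-0.9), 0.97) yellow2 (np.float32(-0.35), np.float32(-0.54), 0.99)
```

Spoke versus bolt now agrees with the at-stop reference to 0.4 px (under about 0.01 rad). I'll settle the arm and do the final check.

```bash
python3 -m pendant '[[[0,0,0.0004],[0,0,0],0.008],[[0,0,0.0004],[0,0,0],0.008],[[0,0,0.0004],[0,0,0],0.008],[[0,0,0.0004],[0,0,0],0.008],[[0,0,0.0004],[0,0,0],0.008],[[0,0,0.0004],[0,0,0],0.008]]';python3 chk.py
python3 - <<'E'
from h import *
c=snap('top','top9')['color'][:,:,::-1]
z=cv2.resize(c[210:268,315:371],(392,406),interpolation=cv2.INTER_CUBIC)
cv2.imwrite('pics/fin.png',np.hstack([cv2.resize(c,(408,306)),cv2.resize(z,(392,306))]))
b=cv2.cvtColor(load('top0')['color'],cv2.COLOR_RGB2GRAY);e=cv2.cvtColor(load('top9')['color'],cv2.COLOR_RGB2GRAY)
for n,(x,y,w,h) in dict(rack=(150,110,95,60),cass=(262,128,50,34),dropper=(332,142,22,22),cassc=(412,216,26,38),marker=(278,193,12,65),jar=(102,232,38,28),red1=(308,282,55,55),red2=(370,272,58,56)).items():
  print(n,cv2.matchTemplate(e[y-5:y+h+5,x-5:x+w+5],b[y:y+h,x:x+w],cv2.TM_CCOEFF_NORMED).max().round(2),cv2.minMaxLoc(cv2.matchTemplate(e[y-5:y+h+5,x-5:x+w+5],b[y:y+h,x:x+w],cv2.TM_CCOEFF_NORMED))[3])
E
```

```text
time: 17.7
tool_pos: [496.8, 170.2, 248.0]
tcp_rot: [3.142, 0.001, 2.841]
contact_force: [-0.1, -3.2, 1.9]
grip_width: 17.3
ang 1.349 r 43.2 ft -0.6 fr -3.1 fz 1.9
rack 1.0 (5, 5)
cass 1.0 (5, 5)
dropper 1.0 (5, 5)
cassc 1.0 (5, 5)
marker 0.94 (5, 5)
jar 0.59 (5, 5)
red1 0.99 (5, 5)
red2 0.67 (5, 5)
```

View pics/fin.png

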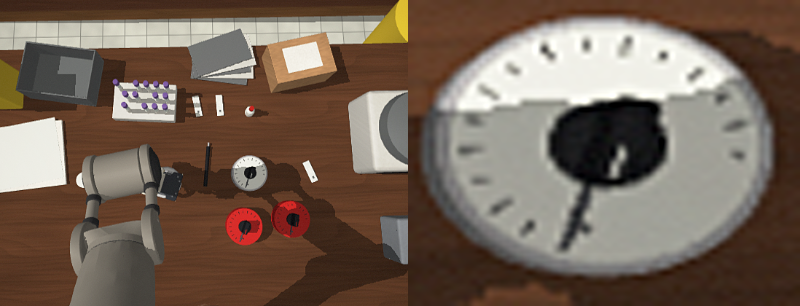

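The final view shows one combined line at the zero mark, so pointer and needle coincide. Everything else is in place; the jar is half hidden under the raised arm and red gauge 2 is only shaded.

```bash
python3 -c "
from plant import close_job
print(close_job())"
```

```text
the job is handed in; nothing more can be done
None
```

The job is done and handed in at about 18 s of the 72 s allowed, with the gripper still holding the crank handle.

- **Peak pointer:** I turned the white gauge's knob anticlockwise about 0.8 rad until it pressed firmly on the zero stop. The pointer still lies over the needle at zero in the last picture.
- **Closing the valve:** I cranked the wheel clockwise about 3.5 rad to its hard stop. The tangential push there reached about 29 N. The handle slipped about 4 mm along the pads, so I took the closed position from pictures of the spokes instead of the arm position alone.
- **Backing off:** After two anticlockwise turns the spokes showed the wheel about 0.03 rad short. My first small correction didn't move it, and a second one did. The spokes now match the at-stop picture to about 0.4 px, or roughly 0.01 rad. At hand-in the tangential push on the handle was under 1 N.
- **Other things on the table:** The rack, cassettes, dropper, marker and the first red gauge matched their starting picture with no shift. The jar (0.59) and the second red gauge (0.67) matched poorly: the arm partly hid the jar and its shadow fell on the red gauge. Their best match was still at the original spot, and the gripper never went down near either.

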